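# Drag the parts tray onto the bench mat

### The job

Reach over the larger, oblong steel parts tray (the one with a socket and a bearing in it), hook behind its far wall and drag it towards you along the bench until it stands centred and square on the rubber mat in front of it, then let go. Keep it flat on the bench all the way, never lifted or tipped, and do not shift the small square tray or the can that stand beside it.

Things in the scene. Friction and masses are not known exactly. Their poses are not given: they have to be found in the camera images.
- tray: Oblong open steel tray, loose: 140 (x) by 200 (y) mm over its lip, 40 high, 0.8 kg with its socket and bearing (below 40 mm). Origin: centre of underside; x from near wall to far wall (away from the robot), z up. Far wall: outer face at x = 66 mm, 3 thick; its lip (z 36 to 40) reaches x = 70. Bench clear for 60 mm behind it. Slides with 3 to 8 N.
- mat: Thin black rubber mat, fixed, in front of the oblong tray: 200 (x) by 260 (y) mm, level with the bench to 1 mm, so it does not hinder sliding. The tray starts 130 to 160 mm beyond its centre, up to 20 mm sideways, at most 6 degrees askew to it. Origin: its centre; x away from the robot, y along the 260 mm side, z up.
- small_tray: A bystander: a square open steel tray of the same make, 110 by 110 mm over its lip, 40 mm high, empty, beside the oblong tray on its left or right. Origin: centre of its underside; z up.
- can: A bystander: an upright can 66 mm in diameter, 150 mm high, with a blue label, beside the oblong tray on its other side. Origin: centre of its underside; z up.
Not all that is in view belongs to the job. What is shaped like the tray but orange is not meant.

How it is judged:
By the outcome, as a careful person would: the job done as asked, in the order asked, and still so for the second after the job is handed in, with the robot touching nothing.
It also fails if it takes over 32 s, if anything falls off the work surface, if the arm or the gripper's body presses on something with over 40 N, if the wrist force passes 120 N, or if a joint passes its speed limit or range.

### The arm

A 6-joint arm with a two-finger parallel gripper is mounted at the origin on the work surface. World frame = base frame: x ahead of the robot, y to its left, z up, the work surface at z = 0. Lengths are in m, angles in degrees, forces in N, time in s.
With the tool pointing down it reaches from about 0.4 to 0.825 m from the base axis. Payload 7 kg.
Tool frame: the origin (TCP) lies at the very end of the fingers, on their centre line; the grasp point (between the pads) lies hold_point_z behind it (hold_point_z is the distance from the TCP to the grasp point, in m); z points along the fingers, y is the direction in which the jaws open and shut (so a half turn about z gives the same grasp; the last joint's range is limited). The gripper opens to 88 mm and grips with 3 to 60 N. Pads are 19 mm wide; open, the fingers measure 130 mm over their backs; the gripper's body (78 mm by 193 mm) begins 47 mm behind the grasp point.
Start: joints at [-47.263, 20.546, 0.682, 0, -70.136, -16.507], TCP at [0.298, -0.605, 0.227] pointing down, gripper open.
Joint ranges: [-176.03, 176.03], [-82.01, 121.73], [-58.28, 71.71], [-173.87, 95.51], [-174.79, -0.11], [-173.66, 173.66]. Speed limits (degrees/s): [136.94, 136.94, 172.46, 180, 180, 180].

### API

Orientations are given as [roll, pitch, yaw] about the fixed x, y, z axes, in that order (R = Rz(yaw) Ry(pitch) Rx(roll)).
In Python, from plant import get_obs, snapshot, close_job, hold_point_z gives the robot as it stands. The module is installed in compiled form; this text tells all that it offers.
- The arm moves only by the tool jog_arm, never from a script. Its argument "commands" is a list of rows, each a list of 4 numbers: the shift along the world's x, y, z in mm, then the turn about the world's z in degrees. In form: [[x, y, z, turn], ...]. A call has exactly 10 rows; each row shifts and turns the commanded pose from where the row before left it; what a row does not reach is not made up. A row lasts 1/12 s, in which the tool goes at most 41.7 mm and 7.16 degrees, less where a joint would pass 70% of its speed; a pose out of reach is approached as far as the arm can. A call is refused whole if a number of a shift passes 41.7 or a number of a turn 7.16, either way. A call with a gripper value outside its range is refused whole. "fingers" is the finger opening in mm, from 0 to 87.6, set as the call begins (left out, the last holds). The fingers move at their own pace and stop on an object; the grip force is fixed at half the most. Time passes only in rows, so rows that do not move let the fingers close, or fill a call up. It gives the time, the measured TCP pose, the force and the opening at its end, in the units of the state.
- get_obs(): the state, without advancing time (a new reading comes with each control period).
- snapshot(name): name is "scene" or "top"; returns a dict with "image" (480x640x3 uint8, red, green, blue), "fov_y" (degrees; the focal length in pixels is half the picture's height over the tangent of half this angle, whatever the lens; pixels are square), "cx", "cy" (the principal point, pixels), "dist_coeffs" ([k1, k2, p1, p2, k3] as OpenCV has them; the pictures are not rectified), "rvec" (rotation vector, rad) and "tvec" (3), from world to camera coordinates, as OpenCV has them. Camera axes: x right, y down, z forward; pixel columns grow to the right and rows downward; lengths in m; the calibration is good to about 2 mm. A picture is of the moment at which its call begins. There is no depth.
- close_job(): hands the job in, once; it reports no verdict.
The state is a dict: "clock": time; "joint_pos": joint angles; "qvel": joint speeds; "tau": joint torques, N m; "tool_pos": TCP position; "orientation": TCP orientation; "force": force on the tool from outside, world axes, zero at the start; "moment": the same for the moment, N m; "opening": finger opening in m.
Only numpy, scipy, OpenCV 4.12 (cv2) and the standard library are available. Lean on these libraries where they do the work, as an engineer would, in place of code of your own. Each camera call takes 0.05 s, during which the arm holds its last target.

## Working session

There is one attempt and no reset: what is moved stays moved. The work goes in short steps, Python scripts to look and compute and a tool call to move; the robot and the scene stay as the last step left them, time stands still between calls to the robot, and variables do not carry over. Pictures are saved under pics/ and viewed, and the job is handed in when it is done.

Besides the shell and the picture viewer there is one more tool, called after "Call:" as name(argument=value, ...) on one line, values as JSON. jog_arm: Moves the arm, as the interface text tells. Its arguments: {"type":"object","properties":{"commands":{"type":"array","items":{"type":"array","items":{"type":"number"}}},"fingers":{"type":"number"}},"required":["commands"]}

```bash
mkdir -p pics; cat > h.py <<'E'
import numpy as np,cv2
from plant import get_obs,snapshot,close_job,hold_point_z
def cam(s):
    f=240/np.tan(np.radians(s['fov_y']/2))
    K=np.array([[f,0,s['cx']],[0,f,s['cy']],[0,0,1.]])
    return K,np.array(s['dist_coeffs'],float),np.array(s['rvec'],float).reshape(3,1),np.array(s['tvec'],float).reshape(3,1)
def unproj(s,px,z):
    K,d,r,t=cam(s);R=cv2.Rodrigues(r)[0];z=np.broadcast_to(z,(len(px),))
    u=cv2.undistortPoints(np.array(px,float).reshape(-1,1,2),K,d).reshape(-1,2)
    D=np.c_[u,np.ones(len(u))]@R; C=(-R.T@t).ravel()
    return C+D*((z-C[2])/D[:,2])[:,None]
def proj(s,P):
    K,d,r,t=cam(s);return cv2.projectPoints(np.array(P,float).reshape(-1,1,3),r,t,K,d)[0].reshape(-1,2)
E
python3 - <<'E'
from h import *
import pickle
print(get_obs(),hold_point_z)
for n in('scene','top'):
    s=snapshot(n);cv2.imwrite(f'pics/{n}0.png',s['image'][:,:,::-1]);pickle.dump(s,open(f'{n}0.pkl','wb'))
    K,d,r,t=cam(s);print(n,K[0,0],s['cx'],s['cy'],d,(-cv2.Rodrigues(r)[0].T@t).ravel())
E
```

```text
{'clock': 0.0, 'joint_pos': array([-4.72643830e+01,  2.05907757e+01,  6.33823551e-01, -1.96899785e-02,
       -7.01360577e+01, -1.65054158e+01]), 'qvel': array([ 0.03259166, -0.09314765,  0.06167079, -0.03440262,  0.00498101,
       -0.08781317]), 'tau': array([ 7.18160645e-04, -5.82719135e+01,  2.93056458e+01,  6.99729368e+00,
        6.92753209e-03, -1.71849083e-04]), 'tool_pos': array([ 0.29807632, -0.60507343,  0.22563187]), 'orientation': array([ 1.79905564e+02, -8.67999456e-03, -1.53776497e+02]), 'force': array([-0.29209237, -0.0053861 ,  0.41274858]), 'moment': array([-0.01078371, -0.04754784,  0.02679103]), 'opening': 0.0879820744657033} 0.0188
scene 574.7110509484451 323.5461682871195 232.0271280765164 [0.06289068 0.         0.         0.         0.        ] [0.79390571 0.53625028 0.87902529]
top 446.2221067514679 315.3492319242923 236.0345799516538 [-0.01736496  0.          0.          0.          0.        ] [0.38988014 0.02290237 0.87803336]
```

View pics/scene0.png

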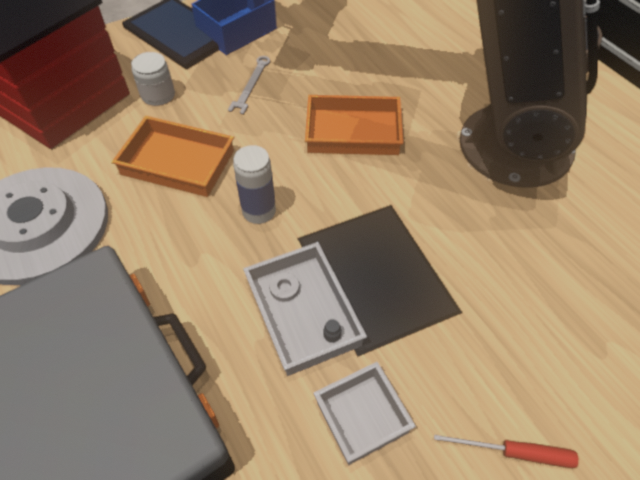

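View pics/top0.png

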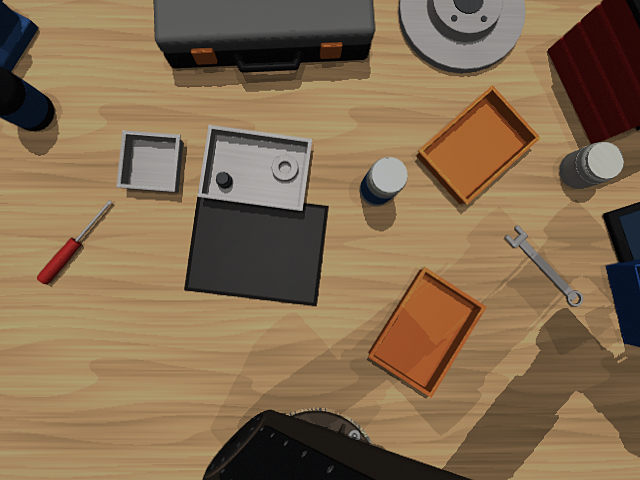

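Both pictures show the grey oblong tray with socket and bearing: top px (257,168), scene px (305,305). Things it could be confused with:
- small square tray: top (150,162), scene (365,412)
- orange trays: top (478,146) and (427,332)

By the description I choose the grey one at (257,168). The mat is at top (257,250) and the can at (385,180). Next is a close crop.

```bash
python3 - <<'E'
import pickle,cv2
s=pickle.load(open('top0.pkl','rb'));i=s['image'][110:310,170:340,::-1]
i=cv2.convertScaleAbs(i,alpha=1.5)
cv2.imwrite('pics/crop_top.png',cv2.resize(i[:, :],None,fx=3,fy=3,interpolation=cv2.INTER_CUBIC))
s=pickle.load(open('scene0.pkl','rb'));i=s['image'][200:390,235:465,::-1]
cv2.imwrite('pics/crop_sc.png',cv2.resize(i,None,fx=3,fy=3,interpolation=cv2.INTER_CUBIC))
E
```

```text
(no output)
```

View pics/crop_top.png

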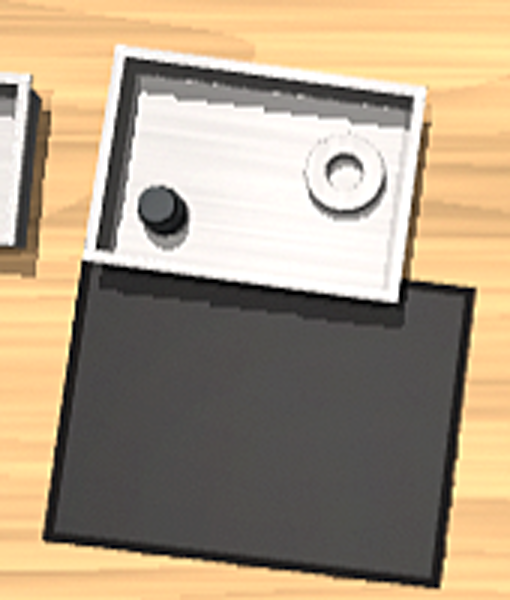

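View pics/crop_sc.png

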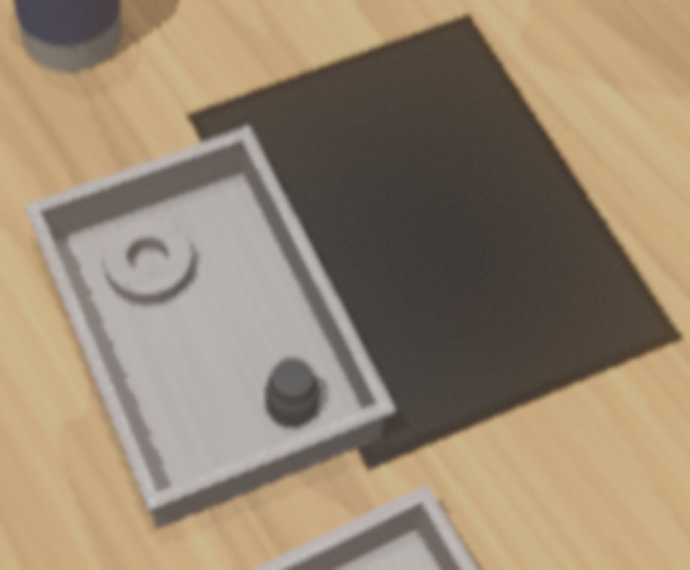

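The crops confirm the choice: grey oblong tray, dark socket at top crop (160,210), bearing at (345,173), and the mat in front of it. Next I fit poses from both views.

```bash
cat > fit.py <<'E'
from h import *
from scipy.optimize import least_squares
def rect(p,lx,ly,z):
    c,s=np.cos(p[2]),np.sin(p[2]);q=np.array([[1,1],[1,-1],[-1,-1],[-1,1]])*[lx/2,ly/2]  # FL FR NR NL
    return np.c_[q@np.array([[c,s],[-s,c]])+p[:2],np.full(4,z)]
def fit(obs,lx,ly,z,x0): # obs: list of (s,idx,px)
    f=lambda p:np.concatenate([(proj(s,rect(p,lx,ly,z))[i]-px).ravel() for s,i,px in obs])
    r=least_squares(f,x0);return r.x,np.round(r.fun.reshape(-1,2),1).tolist()
E
python3 - <<'E'
from fit import *
import pickle
T=pickle.load(open('top0.pkl','rb'));S=pickle.load(open('scene0.pkl','rb'))
ct=lambda a:(np.array(a)+.5)/3-.5+[170,110]
cs=lambda a:(np.array(a)+.5)/3-.5+[235,200]
tt=ct([[118,46],[427,88],[399,303],[84,260]]);ts=cs([[157,507],[29,208],[249,127],[392,410]])
mt=ct([[475,288],[438,587],[45,541]]);ms=cs([[190,117],[469,16],[681,338],[370,466]])
print(unproj(T,tt,.04),unproj(S,ts,.04),unproj(T,mt,.001),unproj(S,ms,.001),sep='\n')
A=[0,1,2,3]
for nm,o,a in(('tray',[(T,A,tt),(S,A,ts)],(.14,.2,.04)),('mat',[(T,[1,2,3],mt),(S,[1,2,3,0],ms)],(.2,.26,.001))):
  for sub in (o,o[:1],o[1:]):
    p,r=fit(sub,*a,[.5,.15,0]);print(nm,p[:2].round(4),np.degrees(p[2]).round(2),r)
st=[[124,132],[181,134],[178,192],[118,189]]
print('small',unproj(T,st,.04)); print('can',unproj(T,[[387,174]],.15),unproj(S,[[252,160]],.15))
print('case',unproj(T,[[240,62],[300,62],[170,66],[370,60]],.05))
E
```

```text
[[0.66154181 0.20360385 0.04      ]
 [0.63574204 0.00691299 0.04      ]
 [0.49753909 0.02440547 0.04      ]
 [0.52400709 0.22230335 0.04      ]]
[[0.66050149 0.20876542 0.04      ]
 [0.63681299 0.01311269 0.04      ]
 [0.49971825 0.02896384 0.04      ]
 [0.52765998 0.22534855 0.04      ]]
[[ 0.51272692 -0.02570013  0.001     ]
 [ 0.31680761 -0.0013305   0.001     ]
 [ 0.34660428  0.25324619  0.001     ]]
[[ 0.5137714  -0.02001394  0.001     ]
 [ 0.3182356   0.00283915  0.001     ]
 [ 0.34932248  0.25735581  0.001     ]
 [ 0.54379505  0.23240464  0.001     ]]
tray [0.5803 0.1166] -7.4 [[-1.6, -0.6], [-0.8, -0.6], [-1.1, -0.3], [-1.3, 0.1], [-1.9, -0.4], [-1.2, -2.0], [0.1, -1.4], [1.8, -1.4]]
tray [0.5797 0.1143] -7.52 [[-0.3, -0.3], [0.5, -0.1], [0.0, 0.2], [-0.2, 0.3]]
tray [0.581  0.1187] -7.29 [[-1.4, 1.0], [-1.1, -0.8], [0.3, -0.4], [2.3, -0.3]]
mat [0.4306 0.1161] -6.85 [[-0.4, -0.8], [-0.2, 0.5], [-2.0, -0.1], [-1.5, -1.7], [-0.1, -1.8], [1.1, -0.8], [-0.5, 0.9]]
mat [0.4303 0.1145] -6.81 [[0.4, -0.7], [0.7, 0.6], [-1.1, 0.1]]
mat [0.4309 0.1174] -6.97 [[-1.3, -1.3], [0.3, -1.3], [1.3, 0.0], [-0.5, 1.6]]
small [[0.64692258 0.36438821 0.04      ]
 [0.64365668 0.25636481 0.04      ]
 [0.53210242 0.25937757 0.04      ]
 [0.53737785 0.3719902  0.04      ]]
can [[ 0.54530445 -0.11565796  0.15      ]] [[ 0.54773399 -0.11041133  0.15      ]]
case [[ 0.78196296  0.14491596  0.05      ]
 [ 0.78332054  0.03028703  0.05      ]
 [ 0.77276999  0.27772746  0.05      ]
 [ 0.78919162 -0.10451564  0.05      ]]
```

Findings:
- Tray: (0.580, 0.116), yaw −7.4°.
- Mat: (0.4305, 0.116), yaw −6.9°.
- So the tray is about 149 mm beyond the mat centre and 18 mm to its left, which agrees with the description.

The two cameras differ by about 4 mm in y in the same way for both objects, so the relative pose holds.

Plan: keep the fingers open along the wall so there are two contact points, approach behind the far lip at about (0.676, 0.103) with tool yaw 172.6°, then lower and drag diagonally.

Call:
jog_arm(commands=[[12.6,23.6,0,-1.12],[12.6,23.6,0,-1.12],[12.6,23.6,0,-1.12],[12.6,23.6,0,-1.12],[12.6,23.6,0,-1.12],[12.6,23.6,0,-1.12],[12.6,23.6,0,-1.12],[12.6,23.6,0,-1.12],[12.6,23.6,0,-1.12],[12.6,23.6,0,-1.12]], fingers=87.6)

```text
clock: 0.93
tool_pos: [0.4245, -0.3681, 0.2263]
orientation: [180.0, -0.0, -165.0]
force: [0.3, 0.2, 0.2]
opening: 0.0876
```

Call:
jog_arm(commands=[[12.6,23.6,0,-1.12],[12.6,23.6,0,-1.12],[12.6,23.6,0,-1.12],[12.6,23.6,0,-1.12],[12.6,23.6,0,-1.12],[12.6,23.6,0,-1.12],[12.6,23.6,0,-1.12],[12.6,23.6,0,-1.12],[12.6,23.6,0,-1.12],[12.6,23.6,0,-1.12]])

```text
clock: 1.77
tool_pos: [0.5505, -0.1321, 0.2263]
orientation: [180.0, -0.0, -176.2]
force: [1.3, -0.9, 0.5]
opening: 0.0874
```

Call:
jog_arm(commands=[[12.6,23.6,0,-1.12],[12.6,23.6,0,-1.12],[12.6,23.6,0,-1.12],[12.6,23.6,0,-1.12],[12.6,23.6,0,-1.12],[12.6,23.6,0,-1.12],[12.6,23.6,0,-1.12],[12.6,23.6,0,-1.12],[12.6,23.6,0,-1.12],[12.6,23.6,0,-1.12]])

```text
clock: 2.6
tool_pos: [0.6765, 0.1037, 0.226]
orientation: [-180.0, -0.0, 172.6]
force: [-0.3, 0.1, 0.1]
opening: 0.0878
```

Call:
jog_arm(commands=[[0,0,-20,0],[0,0,-20,0],[0,0,-20,0],[0,0,-20,0],[0,0,-20,0],[0,0,-20,0],[0,0,-20,0],[0,0,-16,0],[0,0,0,0],[0,0,0,0]])

```text
clock: 3.43
tool_pos: [0.6757, 0.1022, 0.0696]
orientation: [-179.9, -0.1, 172.6]
force: [-0.4, -0.0, 0.7]
opening: 0.0874
```

```bash
python3 - <<'E'
from h import *
s=snapshot('scene');i=s['image'][180:400,200:470,::-1]
cv2.imwrite('pics/s1.png',cv2.resize(i,None,fx=2.5,fy=2.5,interpolation=cv2.INTER_CUBIC))
E
```

```text
(no output)
```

View pics/s1.png

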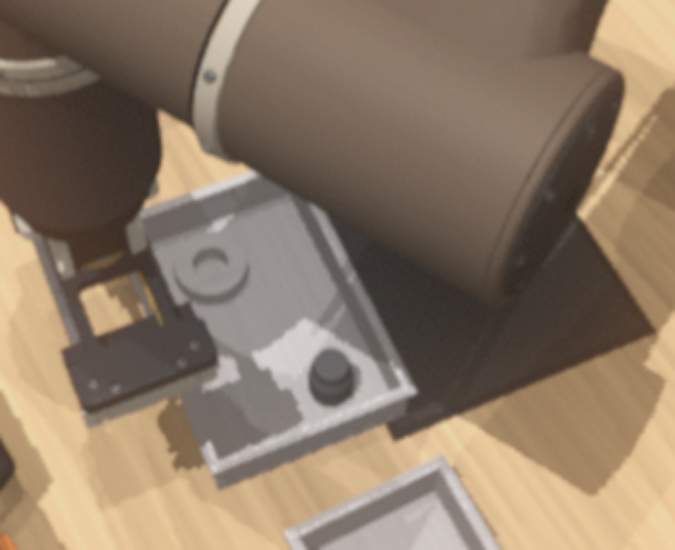

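```bash
python3 - <<'E'
from h import *
import pickle
s=snapshot('top');cv2.imwrite('pics/t1.png',cv2.resize(s['image'][100:310,110:410,::-1],None,fx=2.5,fy=2.5,interpolation=cv2.INTER_CUBIC))
S=pickle.load(open('scene0.pkl','rb'))
i=snapshot('scene')['image'][:,:,::-1]
i=cv2.resize(i[180:400,200:470],None,fx=2.5,fy=2.5,interpolation=cv2.INTER_CUBIC)
o=get_obs();p=o['tool_pos'];a=np.radians(-7.4);ex=np.array([np.cos(a),np.sin(a),0]);ey=np.array([-np.sin(a),np.cos(a),0])
for z,h,yy,c in((0,.0095,.065,(0,255,0)),(.066,.039,.0965,(0,0,255))):
  q=[p+ex*h*u+ey*yy*v+[0,0,z] for u,v in((1,1),(1,-1),(-1,-1),(-1,1))]
  P=((proj(S,q)-[200,180]+.5)*2.5-.5).astype(int);cv2.polylines(i,[P.reshape(-1,1,2)],True,c,1)
cv2.imwrite('pics/s2.png',i)
E
```

```text
(no output)
```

View pics/s2.png

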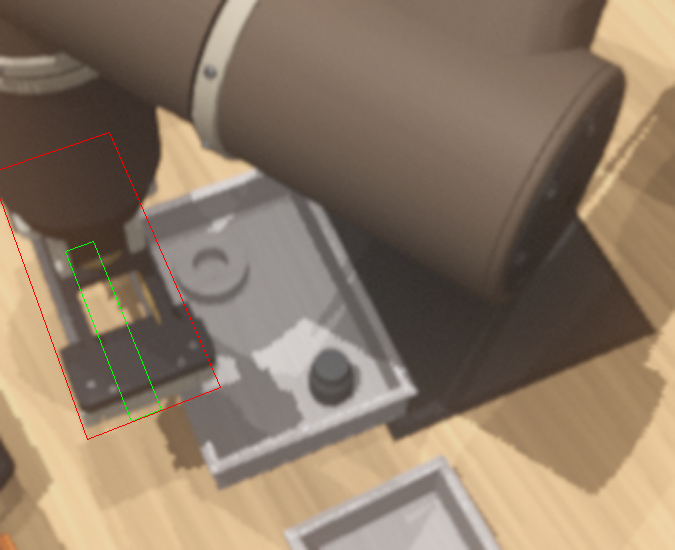

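View pics/t1.png

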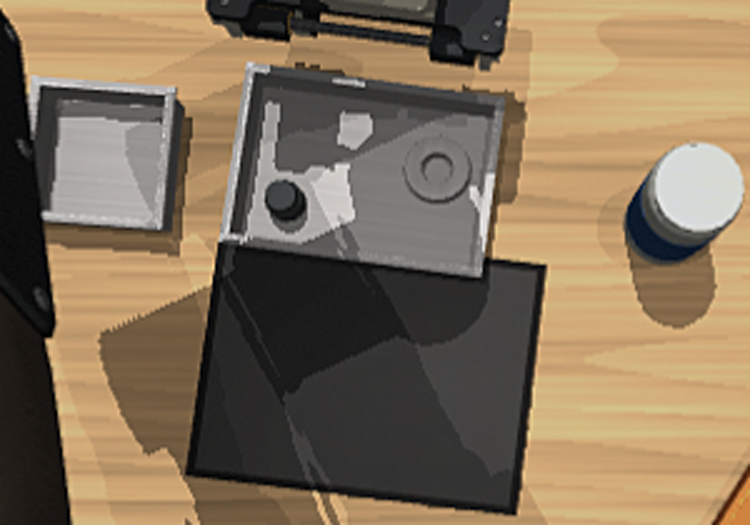

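The outlines projected from the stated sizes match the gripper in the scene view. The green finger-tip box (crop (65..160, 240..420)) lies clear behind the tray's far lip. The top view keeps the whole tray and mat visible, with the gripper beyond. I lower it behind the wall.

Call:
jog_arm(commands=[[0,0,-12,0],[0,0,-12,0],[0,0,-12,0],[0,0,-10,0],[0,0,-6,0],[0,0,-3,0],[0,0,0,0],[-4,0.5,0,0],[-4,0.5,0,0],[0,0,0,0]])

```text
clock: 4.42
tool_pos: [0.6677, 0.1037, 0.0161]
orientation: [180.0, 0.0, 172.6]
force: [0.9, 0.5, 0.4]
opening: 0.0874
```

Call:
jog_arm(commands=[[-3,0.4,0,0],[-3,0.4,0,0],[-2,0.2,0,0],[-2,0.2,0,0],[-3,0,0,0],[-4,0,0,0],[-4,0,0,0],[-4,0,0,0],[-4,0,0,0],[-4,0,0,0]])

```text
clock: 5.25
tool_pos: [0.6355, 0.1049, 0.0161]
orientation: [180.0, 0.1, 172.6]
force: [6.2, 0.7, 2.0]
opening: 0.0878
```

Call:
jog_arm(commands=[[-4,0,0,0],[-4,0,0,0],[-4,0,0,0],[-4,0,0,0],[-4,0,0,0],[-4,0,0,0],[-4,0,0,0],[-4,0,0,0],[-2,0,0,0],[0,0,0,0]])

```text
clock: 6.08
tool_pos: [0.6009, 0.1048, 0.0159]
orientation: [180.0, 0.0, 172.6]
force: [2.2, 0.8, 1.3]
opening: 0.0876
```

```bash
python3 - <<'E'
from h import *
import pickle
for n in('top','scene'):
    s=snapshot(n);pickle.dump(s,open(n+'3.pkl','wb'));x,y=(170,120) if n=='top' else (225,190)
    i=cv2.convertScaleAbs(s['image'][y:y+195,x:x+240,::-1],alpha=1.4)
    cv2.imwrite(f'pics/{n}3.png',cv2.resize(i,None,fx=3,fy=3,interpolation=cv2.INTER_CUBIC))
print(get_obs()['tool_pos'],get_obs()['force'])
E
```

```text
[0.60086773 0.10467409 0.01556162] [2.07273094 0.55344064 1.30110641]
```

View pics/top3.png

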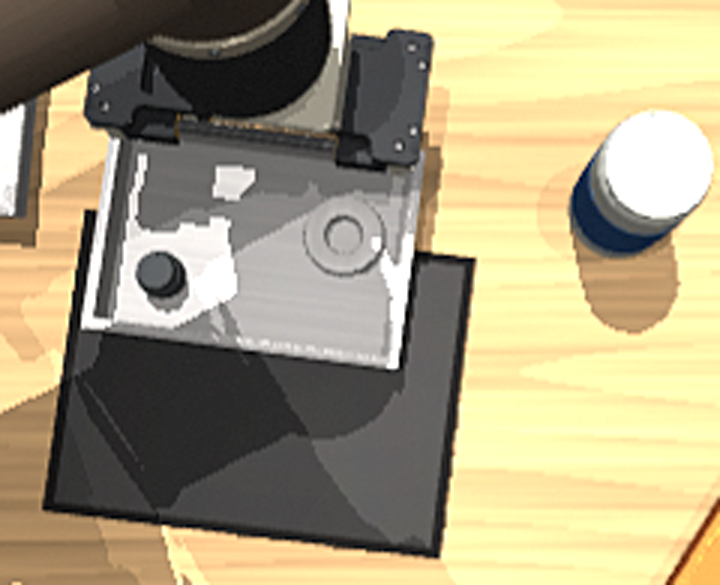

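View pics/scene3.png

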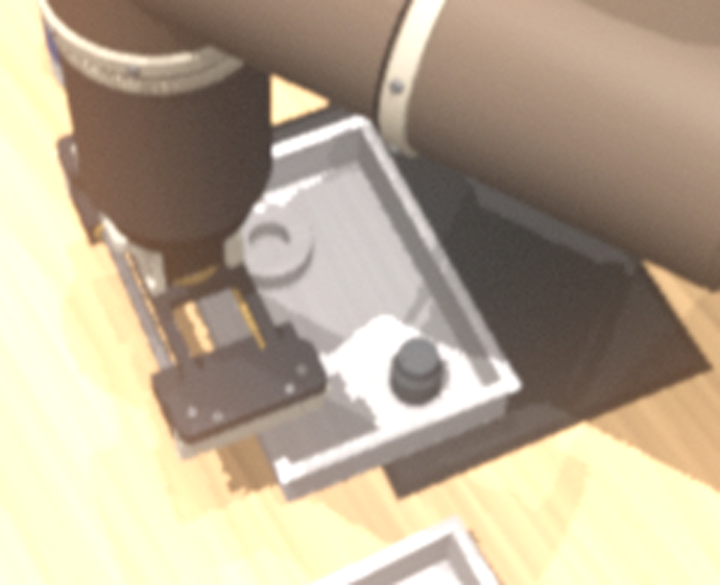

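```bash
cat > est.py <<'E'
from fit import *
# reference in top view only: mat and initial tray
MAT=(np.array([.4303,.1145]),np.radians(-6.85))
def tray_near(T,nl,nr):
    P=unproj(T,[nl,nr],.04)[:,:2];d=P[0]-P[1];a=np.arctan2(-d[0],d[1]);ex=np.array([np.cos(a),np.sin(a)]);c=P.mean(0)+.07*ex
    return c,a,np.linalg.norm(d)
def inmat(c,a,m=MAT):
    d=c-m[0];ex=np.array([np.cos(m[1]),np.sin(m[1])]);return 1e3*d@ex,1e3*d@np.array([-ex[1],ex[0]]),np.degrees(a-m[1])
E
python3 - <<'E'
from est import *
import pickle
T=pickle.load(open('top3.pkl','rb'))
k=lambda a:(np.array(a)+.5)/3-.5+[170,120]
c,a,L=tray_near(T,k([82,329]),k([398,368]));print(c,np.degrees(a),L,inmat(c,a))
T0=pickle.load(open('top0.pkl','rb'));k=lambda a:(np.array(a)+.5)/3-.5+[170,110]
c,a,L=tray_near(T0,k([84,260]),k([399,303]));print(c,np.degrees(a),L,inmat(c,a))
E
```

```text
[0.51908611 0.11515982] -6.926857708126604 0.1988968822803714 (np.float64(88.07363668763074), np.float64(11.244665442403264), np.float64(-0.0768577081266039))
[0.58015529 0.11407483] -7.617859454128063 0.19966001923616694 (np.float64(148.83630198457965), np.float64(17.451177067862353), np.float64(-0.7678594541280634))
```

The tray follows the hook without slipping noticeably: it is now 88 mm beyond the mat centre, 11 mm to the left, and about 0° askew. The force is 2–6 N. I continue on the same diagonal.

Call:
jog_arm(commands=[[-2,0,0,0.1],[-4,0,0,0.1],[-4,0,0,0.1],[-4,0,0,0.1],[-4,0,0,0],[-4,-0.1,0,0],[-4,-0.1,0,0],[-4,-0.1,0,0],[-4,-0.1,0,0],[-4,-0.1,0,0]])

```text
clock: 7.02
tool_pos: [0.5628, 0.1042, 0.0155]
orientation: [-180.0, -0.0, 173.0]
force: [5.2, -0.4, 1.3]
opening: 0.0875
```

Call:
jog_arm(commands=[[-4,-0.1,0,0],[-4,-0.1,0,0],[-4,-0.1,0,0],[-4,-0.1,0,0],[-4,-0.1,0,0],[-4,-0.1,0,0],[-4,-0.1,0,0],[-4,-0.1,0,0],[-2,-0.1,0,0],[0,0,0,0]])

```text
clock: 7.85
tool_pos: [0.5283, 0.1031, 0.0154]
orientation: [-180.0, -0.1, 173.0]
force: [2.1, 0.9, 2.1]
opening: 0.0875
```

```bash
python3 - <<'E'
from h import *
import pickle
for n in('top','scene'):
    s=snapshot(n);pickle.dump(s,open(n+'4.pkl','wb'));x,y=(170,120) if n=='top' else (225,190)
    i=cv2.convertScaleAbs(s['image'][y:y+195,x:x+240,::-1],alpha=1.4)
    cv2.imwrite(f'pics/{n}4.png',cv2.resize(i,None,fx=3,fy=3,interpolation=cv2.INTER_CUBIC))
E
```

```text
(no output)
```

View pics/top4.png

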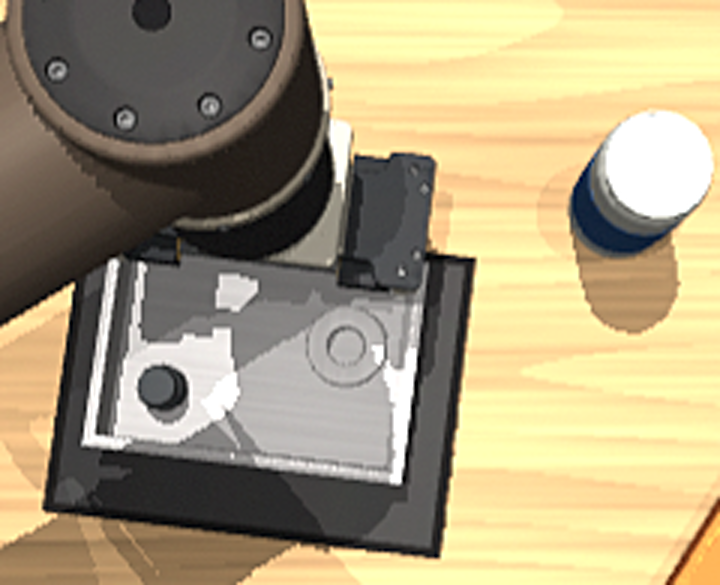

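View pics/scene4.png

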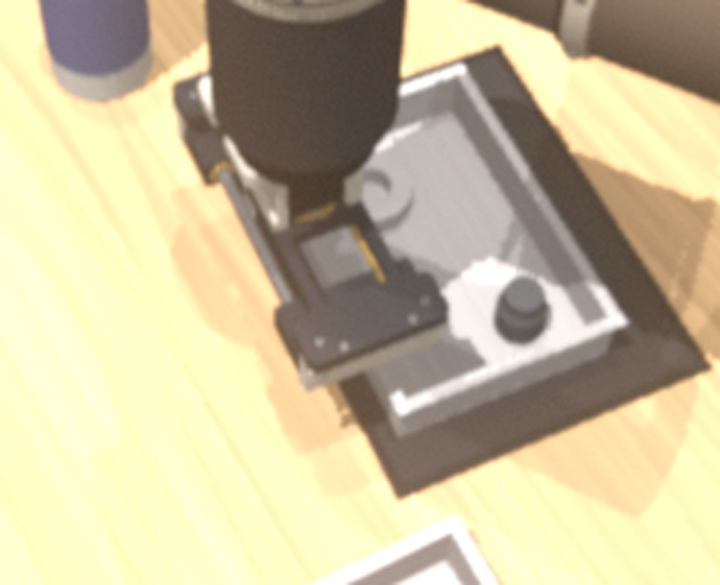

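```bash
python3 - <<'E'
from est import *
import pickle
T=pickle.load(open('top4.pkl','rb'));S=pickle.load(open('scene4.pkl','rb'))
k=lambda a:(np.array(a)+.5)/3-.5+[170,120]
c,a,L=tray_near(T,k([81,444]),k([402,485]));print(c,np.degrees(a),L,inmat(c,a))
ks=lambda a:(np.array(a)+.5)/3-.5+[225,190]
# scene: tray NR (462,66), NL (629,325), FL (398,413) ; mat NR(499,46), NL (709,367), FL(400,496)
p,r=fit([(S,[2,3,0],ks([[462,66],[629,325],[398,413]]))],.14,.2,.04,[.45,.11,-.1]);print(p,np.degrees(p[2]),r)
m,r=fit([(S,[2,3,0],ks([[499,46],[709,367],[400,496]]))],.2,.26,.001,[.43,.11,-.1]);print(m,np.degrees(m[2]),r)
print(inmat(p[:2],p[2],(m[:2],m[2])))
m,r=fit([(T,[1,2,3],k([[475,258],[438,557],[45,511]]))],.2,.26,.001,[.43,.11,-.1]);print(m,np.degrees(m[2]),r);print(inmat(c,a,(m[:2],m[2])))
E
```

```text
[0.44670156 0.11307831] -7.234831576272034 0.2009788588176915 (np.float64(16.45404678044291), np.float64(0.5446787363111688), np.float64(-0.3848315762720342))
[ 0.44832609  0.11687188 -0.12800091] -7.333912197763433 [[0.5, -0.8], [-0.7, -0.2], [0.2, 0.9]]
[ 0.43127181  0.11612735 -0.1222127 ] -7.002271864765285 [[-0.2, -1.6], [1.3, -0.1], [-1.1, 1.0]]
(np.float64(16.836312937414743), np.float64(2.8180465826415326), np.float64(-0.33164033299814855))
[ 0.43032994  0.11445159 -0.11891039] -6.813063704242345 [[0.4, -0.7], [0.7, 0.6], [-1.1, 0.1]]
(np.float64(16.41892625458911), np.float64(0.5785847420004475), np.float64(-0.42176787202968974))
```

Two views agree: 16.6 mm to go, 1–3 mm to the left, about −0.3° askew. Final pull.

Call:
jog_arm(commands=[[-2,0,0,0.1],[-2.5,0.1,0,0.1],[-2.5,0.1,0,0.1],[-2.5,0.1,0,0],[-2.5,0.1,0,0],[-2,0.1,0,0],[-1.5,0.1,0,0],[-1,0,0,0],[0,0,0,0],[0,0,0,0]])

```text
clock: 8.78
tool_pos: [0.5124, 0.1038, 0.0156]
orientation: [-180.0, -0.0, 173.3]
force: [0.5, 0.2, 1.0]
opening: 0.0875
```

```bash
python3 - <<'E'
from h import *
import pickle
for n in('top','scene'):
    s=snapshot(n);pickle.dump(s,open(n+'5.pkl','wb'));x,y=(170,120) if n=='top' else (225,190)
    i=cv2.convertScaleAbs(s['image'][y:y+195,x:x+240,::-1],alpha=1.4)
    cv2.imwrite(f'pics/{n}5.png',cv2.resize(i,None,fx=3,fy=3,interpolation=cv2.INTER_CUBIC))
E
```

```text
(no output)
```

View pics/top5.png

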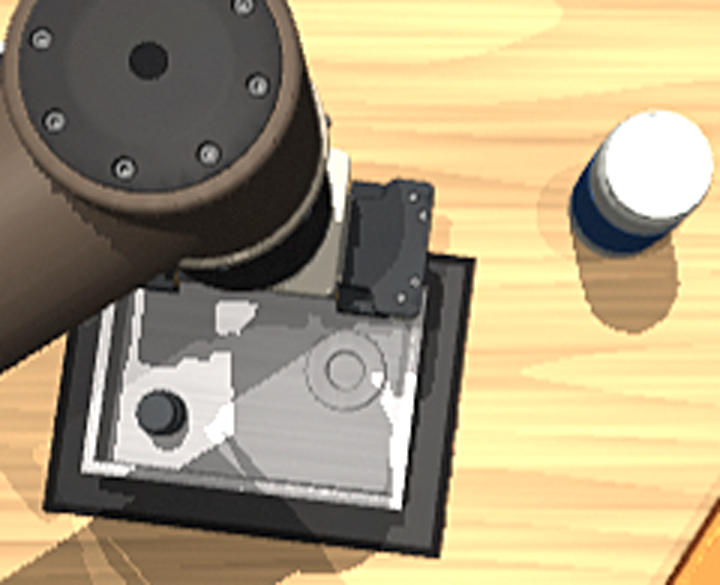

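View pics/scene5.png

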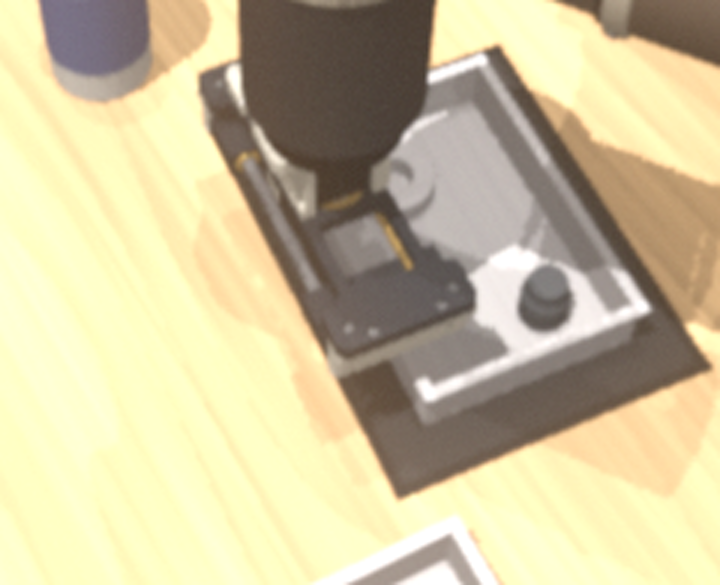

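```bash
python3 - <<'E'
from est import *
import pickle
T=pickle.load(open('top5.pkl','rb'));S=pickle.load(open('scene5.pkl','rb'))
k=lambda a:(np.array(a)+.5)/3-.5+[170,120]
c,a,L=tray_near(T,k([81,472]),k([402,511]));print(c,np.degrees(a),L,inmat(c,a))
ks=lambda a:(np.array(a)+.5)/3-.5+[225,190]
p,r=fit([(S,[2,3,0],ks([[487,55],[651,310],[421,402]]))],.14,.2,.04,[.45,.11,-.1]);print(p,np.degrees(p[2]),r)
m=(np.array([.4313,.1161]),np.radians(-7.0));print(inmat(p[:2],p[2],m))
E
```

```text
[0.43003525 0.11330532] -6.900181944491084 0.200546775904549 (np.float64(-0.12036787952652349), np.float64(-1.2177246156292916), np.float64(-0.05018194449108407))
[ 0.43207514  0.11688231 -0.13470207] -7.717860016048359 [[-0.2, -0.6], [-0.4, 0.8], [0.5, -0.2]]
(np.float64(0.6740198777065738), np.float64(0.8709458457580995), np.float64(-0.7178600160483586))
```

The tray is centred within about 1 mm. I back off from the wall, rise, and clear the view for a full check.

Call:
jog_arm(commands=[[3,-0.4,0,0],[6,-0.7,0,0],[8,-1,0,0],[5,-0.6,0,0],[0,0,10,0],[0,0,25,0],[0,0,30,0],[0,0,35,0],[0,0,35,0],[0,0,35,0]])

```text
clock: 9.72
tool_pos: [0.5344, 0.1008, 0.188]
orientation: [180.0, 0.0, 173.3]
force: [0.6, 0.9, 0.6]
opening: 0.0875
```

Call:
jog_arm(commands=[[0,-25,30,0],[0,-35,10,0],[0,-35,0,0],[0,-35,0,0],[-5,-35,0,0],[-5,-35,0,0],[-5,-35,0,0],[-5,-35,0,0],[-5,-35,0,0],[-5,-35,0,0]])

```text
clock: 10.55
tool_pos: [0.504, -0.2405, 0.2265]
orientation: [180.0, 0.0, 173.3]
force: [0.7, 1.0, -0.4]
opening: 0.0877
```

```bash
python3 - <<'E'
from h import *
import pickle
for n in('top','scene'):
    s=snapshot(n);pickle.dump(s,open(n+'6.pkl','wb'));x,y=(170,120) if n=='top' else (225,190)
    cv2.imwrite(f'pics/{n}6full.png',s['image'][:,:,::-1])
    i=cv2.convertScaleAbs(s['image'][y:y+195,x:x+240,::-1],alpha=1.4)
    cv2.imwrite(f'pics/{n}6.png',cv2.resize(i,None,fx=3,fy=3,interpolation=cv2.INTER_CUBIC))
E
```

```text
(no output)
```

View pics/top6.png

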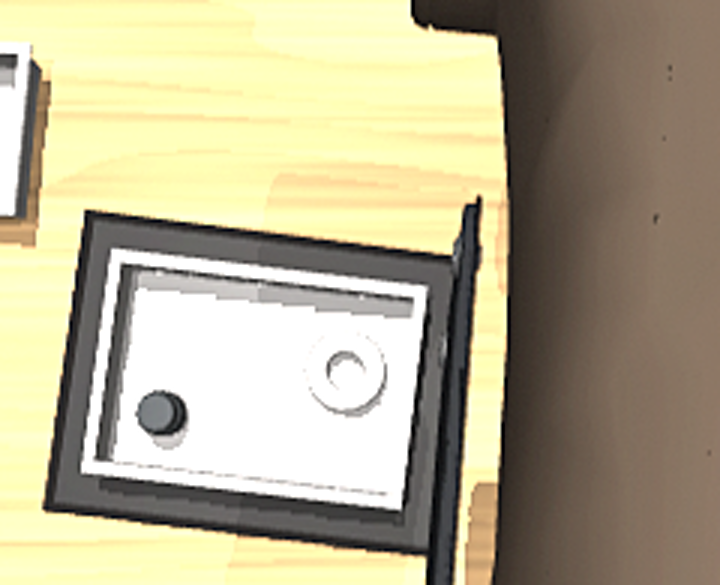

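View pics/scene6.png

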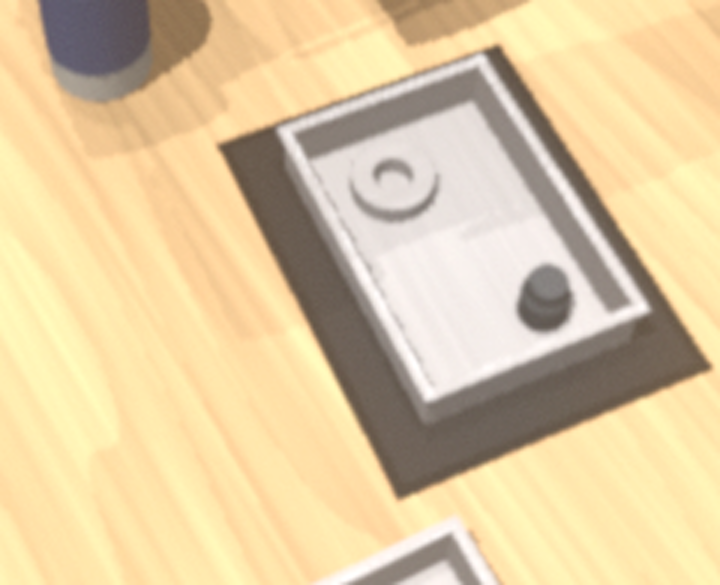

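View pics/top6full.png

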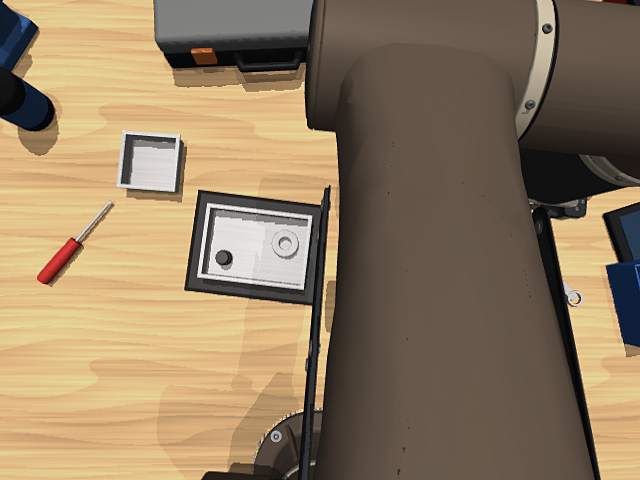

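The views show the tray standing inside the mat (top crop corners (112,248), (430,286), (402,511), (81,472)). The robot is clear of it, and the small tray and can look unmoved. Final fit follows.

```bash
python3 - <<'E'
from est import *
import pickle
T=pickle.load(open('top6.pkl','rb'));S=pickle.load(open('scene6.pkl','rb'))
k=lambda a:(np.array(a)+.5)/3-.5+[170,120]
ks=lambda a:(np.array(a)+.5)/3-.5+[225,190]
A=[0,1,2,3]
tt=(T,A,k([[112,248],[430,286],[402,511],[81,472]]));ts=(S,A,ks([[424,405],[278,129],[487,53],[651,311]]))
mt=(T,A,k([[86,210],[475,258],[438,557],[45,510]]));ms=(S,A,ks([[400,497],[219,146],[499,46],[711,368]]))
for a,b in(([tt],[mt]),([ts],[ms]),([tt,ts],[mt,ms])):
  p,r=fit(a,.14,.2,.04,[.43,.11,-.1]);m,q=fit(b,.2,.26,.001,[.43,.11,-.1]);print(p,m,np.round(inmat(p[:2],p[2],(m[:2],m[2])),2),r)
# bystanders: image difference at small tray (top) and can (scene)
for n,(x0,x1,y0,y1) in(('top',(112,192,125,200)),('scene',(225,285,140,230)),('scene',(305,420,355,470))):
  g=lambda i:cv2.cvtColor(pickle.load(open(f'{n}{i}.pkl','rb'))['image'],6)[y0:y1,x0:x1].astype(np.float32)
  print(n,cv2.phaseCorrelate(g(0),g(6)))
E
```

```text
[ 0.43076179  0.11322513 -0.11901459] [ 0.43013298  0.1141749  -0.1193988 ] [ 0.74 -0.87  0.02] [[0.2, 0.3], [-0.4, 0.5], [-0.0, -0.5], [0.2, -0.3]]
[ 0.43241646  0.11800488 -0.12629778] [ 0.43104632  0.11738761 -0.12159858] [ 1.29  0.78 -0.27] [[0.4, -0.5], [-0.0, -0.5], [-0.5, 0.4], [0.1, 0.6]]
[ 0.43141044  0.11552281 -0.1227307 ] [ 0.4304938   0.11578908 -0.1205088 ] [ 0.94 -0.15 -0.13] [[-0.9, -0.2], [-1.5, 0.4], [-1.4, -0.6], [-1.1, -0.9], [0.3, -1.9], [-0.4, -1.5], [-1.1, -0.7], [-0.2, -1.0]]
top ((0.015457024298996203, 0.49159492261694027), 0.9990890814463298)
scene ((0.014658438778976546, -0.024666142600416663), 0.850106965524179)
scene ((0.023921826506409616, 0.019494950540689615), 0.866734947860241)
```

```bash
python3 -c "
from h import *
print(get_obs()['force'],close_job())"
```

```text
the job is handed in; nothing more can be done
[-0.09877646  0.99068556 -0.19541008] None
```

I hooked the open fingers behind the grey tray's far wall and dragged it about 150 mm along the bench onto the mat. I then backed off, raised the arm clear and handed the job in at about 10.7 s. The drag force read 2–6 N at the end of each move, and the tray stayed flat in every picture I took.

**Position:** fitting both views together, the tray is about 0.9 mm off centre in x, 0.2 mm in y and 0.1° askew to the mat. Each view on its own stays within 1.3 mm and 0.3°. The two cameras differ by 3–5 mm in absolute y, but this affects tray and mat alike, so the relative position holds.

**Bystanders:** comparing the scene view before and after, the can and the small tray had not moved (under 0.03 px). One check disagreed: the top view gave a 0.49 px shift for the small tray. I take that as a half-pixel effect of the odd-sized crop, since the scene view contradicts it.

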